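Slide the locked plaque carriage to its end stop

ROBOT

A 6-joint arm with a two-finger parallel gripper is mounted at the origin on the work surface; the furniture and walls round the work are solid. World frame = base frame: x ahead of the robot, y to its left, z up, the work surface at z = 0. Lengths are in m, angles in rad, forces in N, time in s.
With the tool pointing down it reaches from about 0.35 to 0.875 m from the base axis. Payload 4.2 kg.
Tool frame: the origin (TCP) lies between the finger pads; the fingertips stand 14 mm ahead of it and the grasp point (between the pads) lies 5 mm behind it; z points along the fingers, y is the line along which they close (so a half turn about z gives the same grasp; the last joint's range is limited). The gripper opens to 87 mm and grips with 3 to 60 N. Pads are 19 mm wide; open, the fingers measure 117 mm over their backs; the gripper's body (75 mm by 190 mm) begins 51 mm behind the grasp point.
Start: joints at [1.574, 0.385, 0.008, 0, -1.194, -0.259], TCP at [0.158, 0.605, 0.237] pointing down, gripper open.
Joint ranges: [-3.14, 3.14], [-1.21, 2.06], [-1.07, 1.41], [-3.16, 2.05], [-2.99, -0.16], [-3.1, 3.1]. Speed limits (rad/s): [2.79, 2.79, 3.14, 3.14, 3.14, 3.14].

INTERFACE

Orientations are given as [roll, pitch, yaw] about the fixed x, y, z axes, in that order (R = Rz(yaw) Ry(pitch) Rx(roll)).
In Python, from cell import bot gives the robot as it stands. The module is installed in compiled form; this text tells all that it offers.
- The arm moves only by the tool send_rows, never from a script. Its argument "plan" is a list that holds one entry, the list of rows, each a list of 4 numbers: the shift along the tool's x, y, z in units of 40 mm (1.0 is 40 mm), then the turn about the tool's z in units of 8 degrees (1.0 is 8 degrees). In form: [[[tx, ty, tz, yaw], ...]]. A call has 1 to 20 rows; each row shifts and turns the commanded pose from where the row before left it, along the tool's axes as they then stand; what a row does not reach is not made up. A row lasts 1/10 s, in which the tool goes at most 50 mm and 8.59 degrees, less where a joint would pass 70% of its speed; a pose out of reach is approached as far as the arm can. A call is refused whole if a number of a shift passes 1 or a number of a turn 1, either way. A call with a gripper value outside its range is refused whole. "gripper" is the closure, from -1 (fully open) to 1 (shut), set as the call begins (left out, the last holds). The fingers move at their own pace and stop on an object; "force" is the grip in N (left out, the last holds). Time passes only in rows, so rows that do not move let the fingers close. It gives the time, the measured TCP pose, the force, the opening and the grip force at its end, in the units of the state.
- bot.state(): the state, without advancing time (a new reading comes with each control period).
- bot.get_image(name): name is "scene" or "top" or "wrist"; returns a dict with "frame" (480x640x3 uint8, red, green, blue), "fx", "fy", "cx", "cy" (pixels), "R" (3x3) and "t" (3): a world point X has camera coordinates R X + t. Camera axes: x right, y down, z forward; pixel columns grow to the right and rows downward; lengths in m; the calibration is good to about 2 mm. A picture is of the moment at which its call begins. There is no depth.
- bot.hand_in(): hands the job in; it is judged then, once.
Trained networks look in a picture, given as the dict that the camera call returned (one of the last four; its "shot" number tells which), for a name from the list of things; names that differ only in an ending like _2 or _b are one class to them, and where a whole thing is asked for, a point or a joint stands for the part that bears it (a point fixed in the world has none). Each returns a list of dicts, best first, with "conf" (0 to 1); they miss things now and then, are a little off and sometimes report something else, mostly with a low value. They report only what shows in the picture. A call takes as long as a camera call.
- bot.outline_of(picture, label): "mask" (480x640 bool, what is visible of it) and "rect" ([centre column, centre row, width, height] in pixels, round what is visible of it).
- bot.spot_point(picture, label): "uv" ([column, row] in pixels: a listed point, or the origin of a listed thing).
The state is a dict: "clock": time; "joint_positions": joint angles; "joint_vel": joint speeds; "joint_efforts": joint torques, N m; "tcp_pos": TCP position; "tool_rot": TCP orientation; "ft_force": force on the tool from outside, world axes, zero at the start; "moment": the same for the moment, N m; "grip_width": finger opening in m; "finger_force": force on a finger pad.
Only numpy, scipy, OpenCV 4.12 (cv2) and the standard library are available. Lean on these libraries where they do the work, as an engineer would, in place of code of your own. Each camera call takes 0.05 s, during which the arm holds its last target. There are 200 camera calls.

TASK

The blue carriage with the clay plaque is locked on its slide rail. With a fingertip press the yellow lock button on the carriage fully down, keep it held down while you push the carriage along the rail all the way against the end stop with the red buffers, then let the button spring up there so that the carriage locks, and move clear. Do not grip anything, leave the plaque lying untouched in its nest, and do not disturb the shaving brush, tape roll and orange tile.

Things in the scene. Friction and masses are not known exactly. Their poses are not given: they have to be found in the camera images.
- slide_rail: Slide rail, fixed on the table; aluminium base 134 (x) x 258 (y) mm, a grey block 30 mm high at each end. Origin: centre of its underside, at table height. The carriage slides along the rail's own +y, from the plain block to the end stop with red top and red buffers. Own -x is the button side, nearer the robot. Place and yaw (up to 0.4 rad either way) vary.
- button_top (a point): Centre of the top of the yellow lock button (62 mm along the rail, 52 across), inside a black guard frame on the carriage (opening 64 x 54 mm, walls 6 to 9 mm, top 51 mm above the table). Button up: its top is 50 mm above the table, 1 mm below the frame's top. Moves with button and carriage. The frame's walls can take the sideways push.
- button_home (a point): Where the centre of the button's top is (button up) when the carriage is at its end stop: a fixed point of the rail, 140 mm along the rail's +y from the button's starting place.
- lock_button (a joint): Lock button, m: 0 up (locked), 0.009 fully down. Spring: about 3 N to start it, 6 N fully down. Beyond 0.006 its steel tongue is clear of the rack teeth and the carriage can slide. Teeth stand every 14 mm, so it locks again if let go on the way; at the end it springs up only with the carriage within 2 mm of the stop.
- carriage (a joint): Blue carriage (130 mm across the rail, 82 mm along it), m along the rail: 0 at the start, 0.140 against the end stop. With the button down it needs about 2 N to slide, and stays where it is left. Locked, it has 2 mm of play.
- nest (a point): Centre of the floor of the plaque's nest on the carriage, 34 mm above the table, 64 mm across the rail (own +x) from the button's centre; the nest has rims 5 mm high and moves with the carriage.
- plaque: Oval grey clay plaque, 50 x 70 x 9 mm, lying loose in the nest; origin at the centre of its underside. To be left untouched; it rides along.
- tape: Roll of beige masking tape, 97 mm wide, 25 mm high, lying loose; origin at the centre of its underside. A bystander.
- brush: Small shaving brush with white handle and red foot, 36 mm wide, 92 mm high, standing loose on its foot; origin at the centre of its underside. A bystander.
- tile: Orange clay tile, 60 x 86 x 8 mm, lying loose; origin at the centre of its underside. A bystander.

How it is judged:
By the outcome, as a careful person would: the job done as asked, in the order asked, and still so for the second after the job is handed in, with the robot touching nothing.
It also fails if it takes over 38 s, if anything falls off the work surface, if the arm or the gripper's body presses on something with over 40 N, if the wrist force passes 120 N, or if a joint passes its speed limit or range.

## Working session

There is one attempt and no reset: what is moved stays moved. The work goes in short steps, Python scripts to look and compute and a tool call to move; the robot and the scene stay as the last step left them, time stands still between calls to the robot, and variables do not carry over. Pictures are saved under pics/ and viewed, at most 10 in all, crops included, and the job is handed in when it is done.

Besides the shell and the picture viewer there is one more tool, called after "Call:" as name(argument=value, ...), one argument or row to a line, values as JSON. send_rows: Moves the arm, as the interface text tells. Its arguments: {"type":"object","properties":{"plan":{"type":"array"},"gripper":{"type":"number"},"force":{"type":"number"}},"required":["plan"]}

```bash
mkdir -p pics
cat > h.py <<'E'
import numpy as np, cv2
from cell import bot
def ray(p,uv,z):
    d=p["R"].T@np.array([(uv[0]-p["cx"])/p["fx"],(uv[1]-p["cy"])/p["fy"],1]); c=-p["R"].T@p["t"]
    return c+d*(z-c[2])/d[2]
def proj(p,X):
    c=p["R"]@np.array(X)+p["t"]; return np.array([p["fx"]*c[0]/c[2]+p["cx"],p["fy"]*c[1]/c[2]+p["cy"]])
E
python3 - <<'E'
from h import *
s=bot.state(); print({k:np.round(s[k],3).tolist() for k in s})
Z=dict(button_top=.05,button_home=.05,nest=.034,slide_rail=0,tape=0,brush=0,tile=0,plaque=.034)
for n in("top","scene"):
    p=bot.get_image(n); cv2.imwrite(f"pics/{n}0.png",p["frame"][:,:,::-1])
    for l in Z:
        for r in bot.spot_point(p,l)[:2]: print(n,l,round(r["conf"],2),np.round(r["uv"],1),ray(p,r["uv"],Z[l]).round(4))
E
```

```text
{'clock': 0.0, 'joint_positions': [1.574, 0.386, 0.007, -0.0, -1.194, -0.259], 'joint_vel': [-0.001, -0.0, 0.002, 0.0, 0.001, 0.001], 'joint_efforts': [0.0, -39.067, 18.741, 4.22, 0.011, -0.0], 'tcp_pos': [0.158, 0.604, 0.235], 'tool_rot': [3.139, -0.0, -0.256], 'ft_force': [0.575, -0.702, 0.305], 'moment': [0.014, 0.015, 0.024], 'finger_force': 0.0, 'grip_width': 0.087}
top button_top 0.73 [399.9 242.2] [ 0.5697 -0.1111  0.05  ]
top button_home 0.9 [327.5 244.3] [0.5647 0.0297 0.05  ]
top nest 0.65 [399.2 212.3] [ 0.6307 -0.1135  0.034 ]
top slide_rail 0.66 [362.3 232.1] [ 0.5943 -0.0436  0.    ]
top tape 0.71 [148.8 205.3] [0.6461 0.3909 0.    ]
top brush 0.58 [146.6 252.2] [ 0.5507  0.3917 -0.    ]
top tile 0.6 [473.7 280.5] [ 0.4966 -0.271   0.    ]
top plaque 0.58 [393.8 209.4] [ 0.6365 -0.1027  0.034 ]
scene button_top 0.85 [358.5 297.8] [ 0.5655 -0.1121  0.05  ]
scene button_home 0.92 [317.3 256.6] [0.5639 0.035  0.05  ]
scene button_home 0.71 [373.8 404.7] [ 0.47   -0.3062  0.05  ]
scene nest 0.98 [389.1 296. ] [ 0.6268 -0.1117  0.034 ]
scene slide_rail 0.65 [351.7 294.7] [ 0.5973 -0.0396  0.    ]
scene slide_rail 0.43 [282.8 204. ] [0.641  0.3951 0.    ]
scene tape 0.55 [285.4 204.9] [0.6449 0.3867 0.    ]
scene brush 0.73 [253.5 210.4] [0.5583 0.3907 0.    ]
scene plaque 0.67 [393.9 293.2] [ 0.6388 -0.1085  0.034 ]
scene plaque 0.43 [353.9 294.2] [ 0.576  -0.0809  0.034 ]
```

View pics/top0.png

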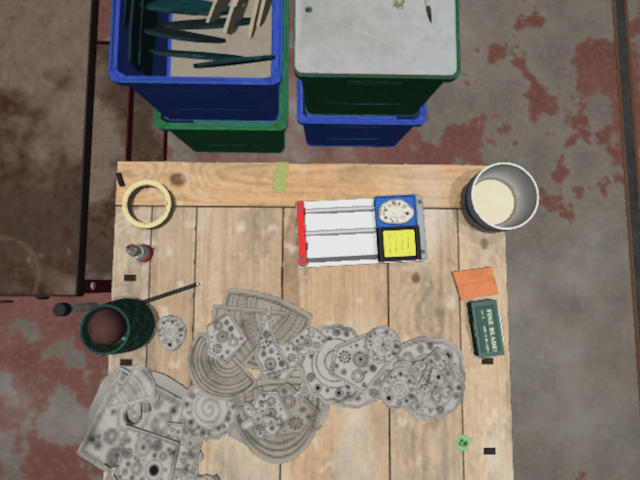

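View pics/scene0.png

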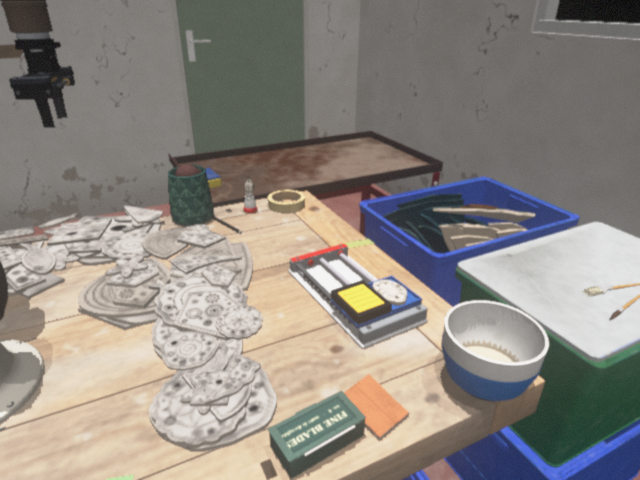

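Call:
send_rows(
  plan=[
    [[0, 0, 0, -0.7], [0, 0, 0, -0.7], [0, 0, 0, -0.7], [0.3, 0.6, 0, 0], [0.3, 0.6, 0, 0], [0.3, 0.6, 0, 0], [0.3, 0.6, 0, 0], [0.3, 0.6, 0, 0], [0.3, 0.6, 0, 0], [0.3, 0.6, 0, 0], [0.3, 0.6, 0, 0], [0.3, 0.6, 0, 0], [0.3, 0.6, 0, 0], [0.3, 0.6, 0, 0], [0.3, 0.6, 0, 0], [0.3, 0.6, 0, 0], [0.3, 0.6, 0, 0], [0.3, 0.6, 0, 0]],
  ],
  gripper=1,
  force=10,
)

```text
clock: 2.7
tcp_pos: [0.3518, 0.2506, 0.2368]
tool_rot: [-3.141, -0.0, 0.038]
ft_force: [-0.0, -0.3, 0.0]
grip_width: 0.0005
finger_force: 0.0
```

Call:
send_rows(
  plan=[
    [[0.3, 0.6, 0, 0], [0.3, 0.6, 0, 0], [0.3, 0.6, 0, 0], [0.3, 0.6, 0, 0], [0.3, 0.6, 0, 0], [0.3, 0.6, 0, 0], [0.3, 0.6, 0, 0], [0.3, 0.6, 0, 0], [0.3, 0.6, 0, 0], [0.3, 0.6, 0, 0], [0.3, 0.6, 0, 0], [0.3, 0.6, 0, 0], [0, 0, 0, 0], [0, 0, 0, 0]],
  ],
)

```text
clock: 4.1
tcp_pos: [0.506, -0.0311, 0.2363]
tool_rot: [-3.141, 0.001, 0.036]
ft_force: [0.1, -0.2, -0.2]
grip_width: 0.0006
finger_force: 0.0
```

```bash
cat > m.py <<'E'
from h import *
import sys
s=bot.state(); print({k:np.round(s[k],4).tolist() for k in ("clock","tcp_pos","tool_rot","ft_force","grip_width")})
for n in("wrist","top"):
    p=bot.get_image(n); cv2.imwrite(f"pics/{n}{sys.argv[1]}.png",p["frame"][:,:,::-1])
    for l,z in dict(button_top=.05,nest=.034,button_home=.05,plaque=.034).items():
        for r in bot.spot_point(p,l)[:1]: print(n,l,round(r["conf"],2),np.round(r["uv"],1),ray(p,r["uv"],z).round(4))
    f=p["frame"]; h=cv2.cvtColor(f,cv2.COLOR_RGB2HSV); m=cv2.inRange(h,(24,130,80),(36,255,255))
    m=cv2.morphologyEx(m,cv2.MORPH_CLOSE,np.ones((7,7)))
    cs=cv2.findContours(m,0,2)[0]
    if cs:
        c=max(cs,key=cv2.contourArea); b=cv2.boxPoints(cv2.minAreaRect(c)); w=np.array([ray(p,q,.05) for q in b])
        print(n,"yellow",b.round(0).tolist(),w[:,:2].round(4).tolist(),"ctr",w.mean(0).round(4),"sides",np.linalg.norm(np.diff(w,axis=0),axis=1).round(4),"ang",[round(float(np.arctan2(d[1],d[0])),3) for d in np.diff(w,axis=0)])
E
python3 m.py 1
```

```text
{'clock': 4.1, 'tcp_pos': [0.506, -0.0311, 0.2363], 'tool_rot': [-3.1415, 0.0005, 0.036], 'ft_force': [0.1156, -0.2231, -0.1784], 'grip_width': 0.0006}
wrist button_top 0.74 [411.1 152.6] [ 0.5709 -0.1101  0.05  ]
wrist button_home 0.81 [247.9 161.3] [0.5587 0.0278 0.05  ]
wrist plaque 0.59 [408.3  77.2] [ 0.6317 -0.1052  0.034 ]
wrist yellow [[372.0, 124.0], [447.0, 122.0], [448.0, 184.0], [373.0, 185.0]] [[0.593, -0.0754], [0.5965, -0.1372], [0.546, -0.145], [0.5422, -0.0805]] ctr [ 0.5694 -0.1095  0.05  ] sides [0.0619 0.0511 0.0647] ang [-1.514, -2.987, 1.629]
top nest 0.81 [396.5 214.8] [ 0.6257 -0.108   0.034 ]
top button_home 0.57 [328.7 245.9] [0.5616 0.0274 0.05  ]
top plaque 0.72 [394.2 212.5] [ 0.6303 -0.1035  0.034 ]
```

View pics/wrist1.png

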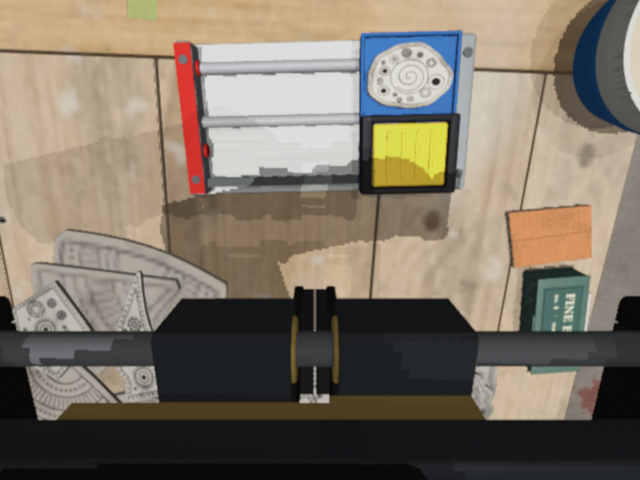

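Call:
send_rows(
  plan=[
    [[0.3, 0.37, 0, -0.15], [0.3, 0.37, 0, 0], [0.3, 0.37, 0, 0], [0.3, 0.37, 0, 0], [0.3, 0.37, 0, 0], [0, 0, 0.5, 0], [0, 0, 0.5, 0], [0, 0, 0.5, 0], [0, 0, 0.5, 0], [0, 0, 0.5, 0], [0, 0, 0.5, 0], [0, 0, 0.5, 0], [0, 0, 0.3, 0], [0, 0, 0, 0], [0, 0, 0, 0]],
  ],
)

```text
clock: 6.1
tcp_pos: [0.5706, -0.1014, 0.085]
tool_rot: [3.141, -0.001, 0.059]
ft_force: [0.3, -0.3, 0.6]
grip_width: 0.0007
finger_force: 0.0
```

```bash
python3 m.py 2
python3 - <<'E'
from h import *
p=bot.get_image("scene"); cv2.imwrite("pics/scene2.png",cv2.resize(p["frame"][200:380,260:460,::-1],None,fx=3,fy=3))
E
```

```text
{'clock': 6.1, 'tcp_pos': [0.5706, -0.1014, 0.085], 'tool_rot': [3.1413, -0.0007, 0.0588], 'ft_force': [0.34, -0.2504, 0.5657], 'grip_width': 0.0007}
wrist button_top 0.83 [331.1 292.8] [ 0.5693 -0.1098  0.05  ]
wrist button_home 0.62 [ 59.1 293.9] [0.5605 0.0294 0.05  ]
wrist plaque 0.56 [333.5 162.6] [ 0.6334 -0.1071  0.034 ]
wrist yellow [[269.0, 296.0], [270.0, 241.0], [391.0, 243.0], [390.0, 297.0]] [[0.5659, -0.0783], [0.5948, -0.0779], [0.5973, -0.1375], [0.5685, -0.1404]] ctr [ 0.5816 -0.1085  0.05  ] sides [0.0289 0.0596 0.029 ] ang [0.012, -1.528, -3.043]
```

View pics/wrist2.png

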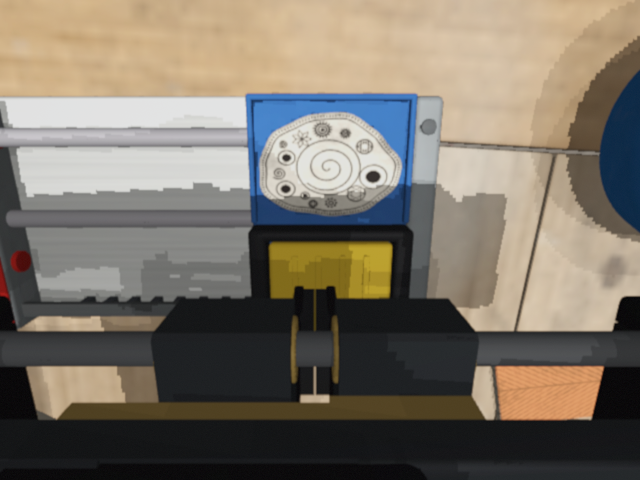

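View pics/scene2.png

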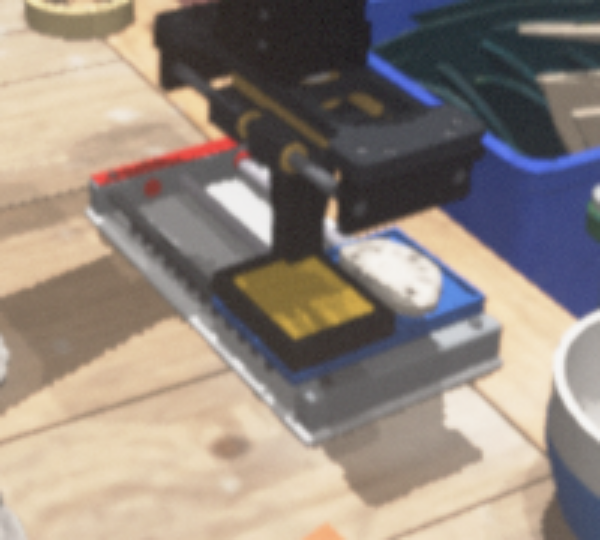

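Call:
send_rows(
  plan=[
    [[0, 0, 0.25, 0], [0, 0, 0.2, 0], [0, 0, 0.07, 0], [0, 0, 0.07, 0], [0, 0, 0.07, 0], [0, 0, 0.07, 0], [0, 0, 0, 0], [0, 0, 0, 0]],
  ],
)

```text
clock: 7.45
tcp_pos: [0.5694, -0.1014, 0.0556]
tool_rot: [-3.142, 0.001, 0.058]
ft_force: [-2.8, 2.1, 5.7]
grip_width: 0.0006
finger_force: 2.8
```

Call:
send_rows(
  plan=[
    [[0, 0, 0.03, 0], [0, 0, 0.02, 0], [0, 0, 0, 0], [0, 0, 0, 0]],
  ],
)

```text
clock: 7.85
tcp_pos: [0.5695, -0.1014, 0.0553]
tool_rot: [3.141, 0.001, 0.059]
ft_force: [-6.4, 2.7, 14.4]
grip_width: 0.0002
finger_force: 7.1
```

Call:
send_rows(
  plan=[
    [[0, -0.1, 0, 0], [0, -0.1, 0, 0], [0, -0.1, 0, 0], [0, -0.1, 0, 0], [0, -0.1, 0, 0], [0, -0.1, 0, 0], [0, -0.1, 0, 0], [0, -0.1, 0, 0], [0, -0.1, 0, 0], [0, -0.1, 0, 0]],
  ],
)

```text
clock: 8.85
tcp_pos: [0.5672, -0.0624, 0.0553]
tool_rot: [3.14, 0.001, 0.059]
ft_force: [-7.0, -2.7, 14.3]
grip_width: 0.0003
finger_force: 6.9
```

```bash
python3 m.py 3
```

```text
{'clock': 8.85, 'tcp_pos': [0.5672, -0.0624, 0.0553], 'tool_rot': [3.14, 0.0009, 0.059], 'ft_force': [-7.0483, -2.748, 14.2817], 'grip_width': 0.0003}
wrist button_top 0.83 [332.1 307.5] [ 0.5715 -0.0696  0.05  ]
wrist button_home 0.86 [103.1 318.5] [0.5604 0.03   0.05  ]
wrist plaque 0.53 [273.3 220.1] [ 0.6051 -0.0415  0.034 ]
wrist yellow [[266.0, 258.0], [400.0, 258.0], [400.0, 297.0], [266.0, 297.0]] [[0.5923, -0.0404], [0.5956, -0.0962], [0.5781, -0.0984], [0.5747, -0.0409]] ctr [ 0.5852 -0.069   0.05  ] sides [0.0559 0.0176 0.0576] ang [-1.512, -3.021, 1.629]
top nest 0.57 [376.6 215.4] [ 0.6242 -0.0683  0.034 ]
top button_home 0.47 [377.8 213.5] [ 0.6256 -0.0684  0.05  ]
```

Call:
send_rows(
  plan=[
    [[0, -0.12, 0, 0], [0, -0.12, 0, 0], [0, -0.12, 0, 0], [0, -0.12, 0, 0], [0, -0.12, 0, 0], [0, -0.12, 0, 0], [0, -0.12, 0, 0], [0, -0.12, 0, 0], [0, -0.12, 0, 0], [0, -0.12, 0, 0], [0, -0.12, 0, 0], [0, -0.12, 0, 0], [0, -0.12, 0, 0], [0, -0.12, 0, 0], [0, -0.12, 0, 0], [0, -0.12, 0, 0], [0, -0.12, 0, 0], [0, -0.12, 0, 0], [0, 0, 0, 0]],
  ],
)

```text
clock: 11.25
tcp_pos: [0.562, 0.0246, 0.0552]
tool_rot: [3.141, 0.001, 0.059]
ft_force: [-6.4, 0.2, 15.8]
grip_width: 0.0004
finger_force: 7.6
```

Call:
send_rows(
  plan=[
    [[0, -0.06, 0, 0], [0, -0.06, 0, 0], [0, -0.06, 0, 0], [0, -0.06, 0, 0], [0, -0.06, 0, 0], [0, 0, 0, 0]],
  ],
)

```text
clock: 11.85
tcp_pos: [0.5614, 0.0362, 0.0553]
tool_rot: [3.14, 0.001, 0.059]
ft_force: [-6.6, -0.9, 15.0]
grip_width: 0.0005
finger_force: 7.5
```

Call:
send_rows(
  plan=[
    [[0, -0.03, 0, 0], [0, -0.03, 0, 0], [0, -0.03, 0, 0], [0, -0.03, 0, 0], [0, 0, 0, 0], [0, 0, 0, 0]],
  ],
)

```text
clock: 12.45
tcp_pos: [0.5614, 0.0394, 0.0553]
tool_rot: [3.138, 0.001, 0.059]
ft_force: [-3.7, -6.5, 13.5]
grip_width: 0.0006
finger_force: 6.8
```

```bash
python3 m.py 4
```

```text
{'clock': 12.45, 'tcp_pos': [0.5614, 0.0394, 0.0553], 'tool_rot': [3.1385, 0.0012, 0.0591], 'ft_force': [-3.7006, -6.5113, 13.4515], 'grip_width': 0.0006}
wrist button_top 0.72 [336.1 308.5] [0.5653 0.0304 0.05  ]
wrist plaque 0.59 [336.1 165.1] [0.625 0.034 0.034]
wrist yellow [[268.0, 258.0], [402.0, 258.0], [402.0, 298.0], [268.0, 298.0]] [[0.5866, 0.0605], [0.5898, 0.0047], [0.5719, 0.0025], [0.5685, 0.06]] ctr [0.5792 0.0319 0.05  ] sides [0.0559 0.0181 0.0577] ang [-1.513, -3.019, 1.629]
```

View pics/wrist4.png

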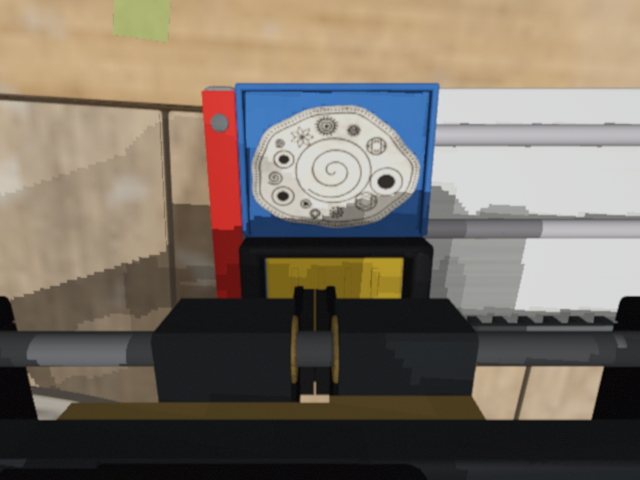

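Call:
send_rows(
  plan=[
    [[0, -0.03, 0, 0], [0, -0.03, 0, 0], [0, -0.03, 0, 0], [0, 0, 0, 0], [0, 0, 0, 0]],
  ],
)

```text
clock: 13.45
tcp_pos: [0.5621, 0.0431, 0.0553]
tool_rot: [3.139, -0.001, 0.059]
ft_force: [-1.6, -7.3, 11.8]
grip_width: 0.0004
finger_force: 5.9
```

Call:
send_rows(
  plan=[
    [[0, 0, -0.1, 0], [0, 0, -0.1, 0], [0, 0, -0.1, 0], [0, 0, -0.2, 0], [0, 0, -0.4, 0], [0, 0, -0.6, 0], [0, 0, -0.6, 0], [0, 0, -0.6, 0], [-0.6, 0, -0.6, 0], [-0.6, 0, 0, 0], [-0.6, 0, 0, 0], [0, 0, 0, 0], [0, 0, 0, 0]],
  ],
)

```text
clock: 14.75
tcp_pos: [0.4897, 0.0414, 0.1858]
tool_rot: [-3.141, -0.001, 0.059]
ft_force: [0.0, -0.3, 0.8]
grip_width: 0.0002
finger_force: 0.0
```

```bash
python3 m.py 5
```

```text
{'clock': 14.75, 'tcp_pos': [0.4897, 0.0414, 0.1858], 'tool_rot': [-3.1411, -0.0013, 0.0592], 'ft_force': [0.0022, -0.2712, 0.8417], 'grip_width': 0.0002}
wrist button_top 0.55 [336.5 145. ] [0.56   0.0302 0.05  ]
wrist button_home 0.85 [337.7 143.2] [0.5613 0.0294 0.05  ]
wrist plaque 0.62 [417.6 103.9] [ 0.5923 -0.0279  0.034 ]
wrist yellow [[293.0, 105.0], [380.0, 105.0], [380.0, 180.0], [293.0, 180.0]] [[0.585, 0.0623], [0.5885, 0.002], [0.5372, -0.0034], [0.5335, 0.0601]] ctr [0.561  0.0302 0.05  ] sides [0.0604 0.0516 0.0636] ang [-1.512, -3.036, 1.63]
top button_top 0.49 [328.5 247.8] [0.558  0.0278 0.05  ]
top nest 0.9 [327.8 217.3] [0.6196 0.0286 0.034 ]
top button_home 0.66 [327.7 246.3] [0.5609 0.0293 0.05  ]
top plaque 0.69 [323.8 215.7] [0.6227 0.0365 0.034 ]
top yellow [[310.0, 234.0], [342.0, 232.0], [343.0, 243.0], [311.0, 245.0]] [[0.5844, 0.0632], [0.589, 0.0018], [0.5675, 0.0004], [0.563, 0.0616]] ctr [0.576  0.0317 0.05  ] sides [0.0616 0.0215 0.0614] ang [-1.497, -3.076, 1.644]
```

View pics/wrist5.png

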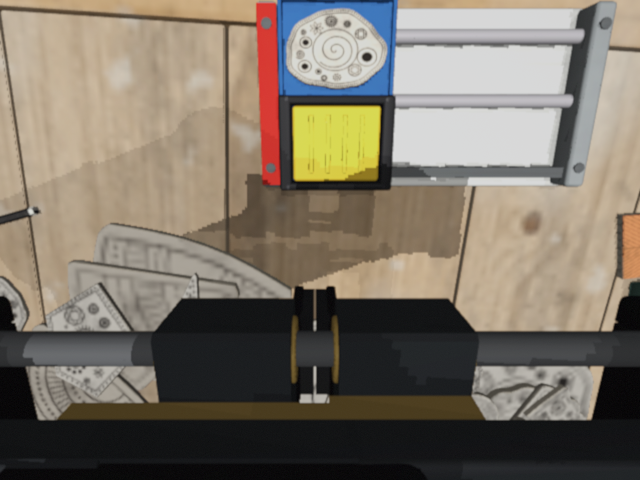

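```bash
python3 -c "
from cell import bot
print(bot.hand_in())"
```

```text
the job is handed in; nothing more can be done
None
```

I pushed the carriage to the red end stop with the button held down and then let the button up. In the last pictures the carriage sits at the stop with the button up and the plaque in its nest. The arm had moved clear at 14.75 s and I handed the job in, but hand-in returned no verdict.

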